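# Screw the hose elbow into the clamped port

### The arm

A 6-joint arm with a two-finger parallel gripper is mounted at the origin on the work surface. World frame = base frame: x ahead of the robot, y to its left, z up, the work surface at z = 0. Lengths are in m, angles in rad, forces in N, time in s.
With the tool pointing down it reaches from about 0.35 to 0.775 m from the base axis. Payload 7.3 kg.
Tool frame: the origin (TCP) lies at the centre of the arm's flange, where the gripper is bolted on; the fingertips stand 178 mm ahead of it and the grasp point (between the pads) lies 159 mm ahead of it; z points along the fingers, y is the line along which they close (so a half turn about z gives the same grasp; the last joint's range is limited). The gripper opens to 92 mm and grips with 3 to 60 N. Pads are 19 mm wide; open, the fingers measure 130 mm over their backs; the gripper's body (75 mm by 190 mm) begins 47 mm behind the grasp point.
Start: joints at [1.186, 0.342, 1.524, -0, 1.275, -0.146], TCP at [0.124, 0.51, 0.405] pointing down, gripper open.
Joint ranges: [-2.53, 2.53], [-0.77, 2.02], [0.04, 2.7], [-1, 4.14], [0.28, 2.66], [-3.11, 3.11]. Speed limits (rad/s): [2.57, 2.57, 3.14, 3.14, 3.14, 3.14].

### API

Orientations are given as [roll, pitch, yaw] about the fixed x, y, z axes, in that order (R = Rz(yaw) Ry(pitch) Rx(roll)).
In Python, from cell import telemetry, vision, ticket gives the robot as it stands.
- The arm moves only by the shell command python3 -m crank 'ROWS' [FORCE]. ROWS is JSON, a list of rows, each a list of 5 numbers: the gripper command: -1 is shut, 1 is fully open, values between are in proportion, then the shift along the tool's x, y, z in mm, then the turn about the tool's z in rad. In form: [[fingers, dx, dy, dz, roll], ...]. A call has 1 to 12 rows; each row is the pose to reach, as a shift and turn from the pose commanded when the call began, along the tool's axes at that moment; what a row does not reach only later rows make up. A row lasts 1/12 s, in which the tool goes at most 41.7 mm and 7.16 degrees, less where a joint would pass 70% of its speed; a pose out of reach is approached as far as the arm can. A call with a gripper value outside its range is refused whole. The fingers move at their own pace and stop on an object; FORCE is the grip in N (left out, the last holds). Time passes only in rows, so rows that repeat a pose let the fingers close. It gives the time, the measured TCP pose, the force, the opening and the grip force at its end, in the units of the state.
- telemetry.observe(): the state, without advancing time (a new reading comes with each control period).
- vision.read_camera(name): name is "side" or "top" or "wrist"; returns (picture, depth): 420x560x3 uint8, red, green, blue; 420x560 float32, m along the optical axis (not along the pixel's ray), 0 where there is no reading.
- vision.get_calibration(name): a dict with "camera_matrix" (3x3 intrinsics, pixels), "rvec" (rotation vector, rad) and "tvec" (3), from world to camera coordinates, as OpenCV has them. Camera axes: x right, y down, z forward; pixel columns grow to the right and rows downward; lengths in m; the calibration is good to about 2 mm. A picture is of the moment at which its call begins: read the wrist's pose just before it. get_calibration takes no time and is no camera call; for the wrist camera it gives the pose at the moment of the call.
- ticket.hand_in(): hands the job in; it is judged then, once.
The state is a dict: "time": time; "qpos": joint angles; "qvel": joint speeds; "joint_efforts": joint torques, N m; "tool_pos": TCP position; "tool_rot": TCP orientation; "contact_force": force on the tool from outside, world axes, zero at the start; "torque": the same for the moment, N m; "opening": finger opening in m; "grip_force": force on a finger pad.
Only numpy, scipy, OpenCV 4.12 (cv2) and the standard library are available. Lean on these libraries where they do the work, as an engineer would, in place of code of your own. Each camera call takes 0.05 s, during which the arm holds its last target. There are 200 camera calls.

### The job

Take the blue hose elbow out of the parts rack, put it into the brass port held in the blue clamp and screw it in clockwise (seen from above). Go gently: when you feel it start to bind on the rubber washer inside, turn it 20 degrees further and stop, then let go. Leave everything else where it is.

Things in the scene. Friction and masses are not known exactly. Their poses are not given: they have to be found in the camera images.
- elbow: Blue plastic hose elbow, 90 g. Origin: centre of the flat foot of its round shank, z up. Shank 26 mm in diameter, z 0 to 28 mm, foot chamfered to 20 mm over the lowest 4 mm. Above it a block 26 mm along x, 28 mm along y, z 28 to 64 mm. Hose barb along +x at z 48 mm, 12 mm thick, to 40 mm from the axis.
- elbow_grip (a point): Point on the elbow's axis at its z 50 mm: middle of a good grasp across the block's flat y faces (28 mm apart). Axes as the elbow's.
- elbow_lugs (a point): Point on the elbow's axis at its z 8 mm, level with two round lugs, 5 mm thick, that stick out along +y and -y to 19.5 mm from the axis. The lugs are alike, so the elbow goes into the port either way round.
- port: Brass round port, 54 mm outside diameter, fixed upright between two blue jaws (along its x, 88 mm over both, 40 mm high). Origin on the table under its centre, z up. Its yaw tells where the notches lie.
- port_mouth (a point): Centre of the port's mouth, 52 mm above the port's origin, axes as the port's. Bore 28 mm in diameter; two notches about 8 mm wide along the port's +y and -y, each marked by a red line on the rim, let the lugs through.
- port_washer (a point): On the port's axis, 31 mm above its origin: the sprung rubber washer on which the elbow's foot comes to rest. Its true top lies 29.0 to 32.6 mm above the origin, different each time, and this point does not show it. It gives way at about 8 N, then 5.3 N more for each mm.
- port_thread (a point): On the port's axis, 43 mm above its origin, where the thread begins beside each notch. Turned clockwise from above (yaw falling) the lugs run free for 0.3 to 1.6 rad, different each time. Then the thread pulls the elbow down 3 mm per rad: a hand that keeps its height feels a pull of 1 to 2 N within 0.05 rad, one that follows a moment of about 0.1 N m. Let go, it stays put; it may be regripped.
- rack: Clear plastic rack on a grey base, 66 mm along x, 220 mm along y, 24 mm high, fixed; origin under its centre. Three oblong holes (42 by 29 mm, 20 mm deep) at y -70, 0 and +70 mm hold the three fittings in any order, each with its foot 4 mm above the table and its lugs along the rack's x.
- straight: White straight hose fitting in the rack, same shank and block, barb straight up, 91 mm high. Leave alone.
- plug: Orange blanking plug in the rack, same shank and block, no barb. Leave alone.
- jar_a: Glass jar with white lid, 64 mm diameter, 85 mm high; origin under its centre. Leave alone.
- jar_b: Second such jar. Leave alone.
- beaker: Translucent plastic beaker, 60 mm diameter, 55 mm high. Leave alone.
- cylinder: Glass cylinder, 42 mm diameter, 130 mm high. Leave alone.
Things that resemble listed ones, but are neither listed nor needed, are in the scene too. Of the things that look like the elbow, take the one that is nearest to the robot's base at the start.

How it is judged:
On the way, in this order (a step that is already met when the one before it is completed fails the run):
1. the elbow is lifted clear of the rack (height (world z) of elbow above 0.03 m), for 0.1 s.
2. the elbow's lugs are through the notches of the port (horizontal distance between elbow and port below 0.004 m and z of elbow in the frame of port below 0.0345 m and angle between elbow's own z axis and vertical below 0.1 rad), for 0.1 s.
At the end, for the whole second after the job is handed in: The elbow stands upright (within 0.08 rad) in the port, centred within 4 mm, foot less than 33.5 mm above the port's origin, thread and elbow pressed together with 7.6 to 11.6 N (about 12 to 30 degrees past first binding), at rest and let go (contact force between elbow and port between 7.6 and 11.6 N and horizontal distance between elbow and port below 0.004 m and z of elbow in the frame of port below 0.0335 m and angle between elbow's own z axis and vertical below 0.08 rad and linear speed of elbow below 0.01 m/s and contact force between the fingers and elbow below 0.1 N); the robot touches nothing.
It fails at once if the elbow is jammed or forced: more than 30 N between elbow and port (contact force between elbow and port above 30 N).
It fails at once if another thing is shifted by more than 20 mm (distance of any of straight, plug, jar_a, jar_b, beaker, cylinder from where it was at the start of the episode above 0.02 m).
It also fails if it takes over 64 s, if anything falls off the work surface, if the arm or the gripper's body presses on something with over 40 N, if the wrist force passes 120 N, or if a joint passes its speed limit or range.

## Working session

There is one attempt and no reset: what is moved stays moved. The work goes in short steps, Python scripts to look and compute and a shell command to move; the robot and the scene stay as the last step left them, time stands still between calls to the robot, and variables do not carry over. Pictures are saved under pics/ and viewed, at most 10 in all, crops included, and the job is handed in when it is done.

```bash
ls; mkdir -p pics
cat > h.py <<'E'
import numpy as np, cv2
from cell import telemetry, vision, ticket
def cam(n):
    c=vision.get_calibration(n); K=np.array(c["camera_matrix"]);R=cv2.Rodrigues(np.array(c["rvec"],float))[0];t=np.array(c["tvec"],float).ravel()
    return K,R,t
def ray(c,u,v,z):
    K,R,t=c; d=R.T@np.linalg.inv(K)@np.array([u,v,1.]); o=-R.T@t
    return o+d*(z-o[2])/d[2]
def pt(c,u,v,dep):
    K,R,t=c; return R.T@(np.linalg.inv(K)@np.array([u,v,1.])*dep-t)
def proj(c,p):
    K,R,t=c; q=K@(R@np.array(p)+t); return q[:2]/q[2]
def shot(n,name):
    c=cam(n); im,d=vision.read_camera(n); cv2.imwrite(f"pics/{name}.png",im[:,:,::-1]); np.savez(f"{name}.npz",im=im,d=d,K=c[0],R=c[1],t=c[2]); return c,im,d
def load(name):
    f=np.load(f"{name}.npz"); return (f["K"],f["R"],f["t"]),f["im"],f["d"]
E
python3 - <<'E'
from h import *
print(telemetry.observe())
for n in("top","side"):
    c,im,d=shot(n,n+"0"); print(n,c[0],-c[1].T@c[2])
a=cv2.imread("pics/top0.png");b=cv2.imread("pics/side0.png")
E
```

```text
pics
{'time': 0.0, 'qpos': array([ 1.18600014e+00,  3.42724986e-01,  1.52504628e+00, -1.29180523e-05,
        1.27540122e+00, -1.45981711e-01]), 'qvel': array([ 0.00047136,  0.00094444, -0.0004197 ,  0.00194885,  0.00020403,
       -0.00030755]), 'joint_efforts': array([-3.14545950e-04, -4.31237483e+01, -2.44217420e+01,  7.16686388e-02,
        5.59272605e-02, -9.94235324e-05]), 'tool_pos': array([0.1241053 , 0.50997214, 0.40403336]), 'tool_rot': array([-3.14002783e+00, -2.17586319e-04,  2.90278178e+00]), 'contact_force': array([ 0.02191538,  0.3923853 , -0.19364942]), 'torque': array([ 0.00294508, -0.0202703 , -0.01497368]), 'grip_force': 0.0, 'opening': 0.09160566941493187}
top [[518.52497503   0.         282.25419478]
 [  0.         518.52497503 212.18791913]
 [  0.           0.           1.        ]] [ 0.43939657 -0.02086658  0.99468596]
side [[499.67963609   0.         277.08062384]
 [  0.         499.67963609 203.94178722]
 [  0.           0.           1.        ]] [0.33583762 0.53000549 0.78456288]
```

View pics/top0.png

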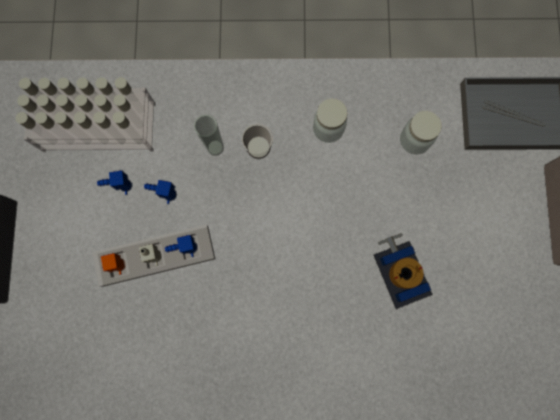

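View pics/side0.png

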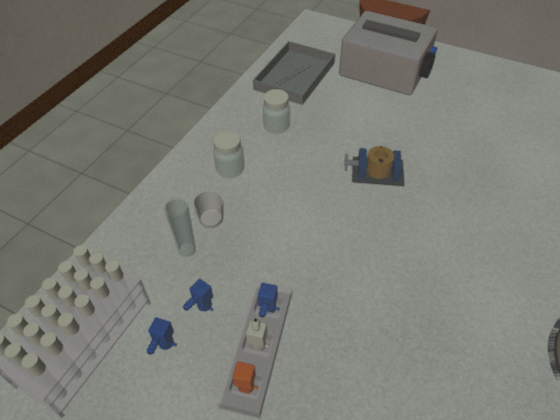

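Top view: blue elbow lookalikes are at (185,245) in the rack, and loose at (162,188) and (118,180). The port with its blue jaws is at (406,273), the white straight at (148,254) and the orange plug at (110,263). I'll take the rack elbow, after checking its distance from the base and a close crop.

Run:
```python
from h import *
c,im,d=load("top0")
hsv=cv2.cvtColor(im,cv2.COLOR_RGB2HSV)
m=cv2.inRange(hsv,(105,130,60),(130,255,255))
n,l,s,ce=cv2.connectedComponentsWithStats(m)
for i in range(1,n):
    if s[i,4]<40: continue
    P=np.array([pt(c,u,v,d[v,u]) for v,u in zip(*np.where(l==i)) if d[v,u]>0])
    top=P[P[:,2]>np.percentile(P[:,2],95)-.008]
    r=cv2.minAreaRect(top[:,:2].astype(np.float32)*1000)
    print(ce[i].round(),s[i,4],"ztop",np.percentile(P[:,2],[50,95]).round(3),"top",top.mean(0).round(4),len(top),"r",np.hypot(*top.mean(0)[:2]).round(3),r)
# port brass rim
m=cv2.inRange(hsv,(10,120,60),(25,255,255)); m[:, :300]=0
P=np.array([pt(c,u,v,d[v,u]) for v,u in zip(*np.where(m>0)) if d[v,u]>0]); P=P[abs(P[:,2]-.052)<.006]
print("port",cv2.minEnclosingCircle(P[:,:2].astype(np.float32)*1000),P[:,2].mean())
v,u=np.unravel_index(range(1),im.shape[:2])
a=cv2.resize(im[200:330,90:230],None,fx=4,fy=4,interpolation=2);b=cv2.resize(im[220:320,360:450],None,fx=5.2,fy=5.2,interpolation=2)
b=b[:520];cv2.imwrite("pics/crop1.png",cv2.convertScaleAbs(np.hstack([cv2.resize(a,(400,371)),cv2.resize(b,(334,371))])[:,:,::-1],alpha=1.6))
```

```text
[113. 179.] 237 ztop [0.064 0.067] top [0.6777 0.2976 0.0648] 180 r 0.74 ((677.7012939453125, 297.654052734375), (26.937286376953125, 23.810943603515625), 7.2613525390625)
[160. 188.] 243 ztop [0.064 0.067] top [0.6586 0.2095 0.0647] 183 r 0.691 ((658.9613037109375, 209.86766052246094), (25.117704391479492, 26.851274490356445), 76.42304992675781)
[182. 244.] 264 ztop [0.068 0.071] top [0.5552 0.1649 0.0687] 199 r 0.579 ((555.5139770507812, 165.2678985595703), (27.11890411376953, 24.697059631347656), 12.189030647277832)
[398. 255.] 210 ztop [0.04  0.043] top [ 0.5366 -0.2232  0.0405] 209 r 0.581 ((536.9202880859375, -223.50433349609375), (12.860836029052734, 57.38059616088867), 21.440053939819336)
[414. 292.] 219 ztop [0.041 0.044] top [ 0.4692 -0.249   0.0408] 219 r 0.531 ((469.4161682128906, -249.36680603027344), (12.574548721313477, 56.6745491027832), 21.248350143432617)
port ((502.6806335449219, -236.79025268554688), 27.25130844116211) 0.052119417752821626
```

View pics/crop1.png

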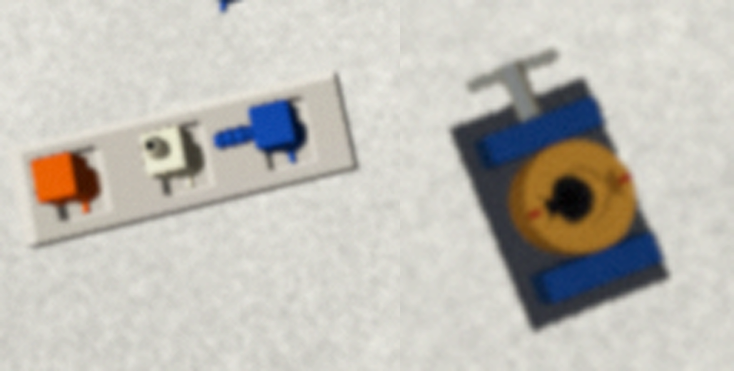

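The crop shows the rack elbow at crop (275,125), barb toward the left, with the orange plug and white straight beside it. The port's red marks are at (533,213) and (625,178). The rack elbow is nearest to the base (0.579 m against 0.691 and 0.740), so it is the one to take. Port axis is about (0.503, -0.2365) with yaw about 0.37, and the marks agree with the jaws. Elbow yaw is about 1.785.

```bash
cat >> h.py <<'E'
from scipy.spatial.transform import Rotation as Ro
def to(x,y,z,yaw):
    s=telemetry.observe(); R=Ro.from_euler("xyz",s["tool_rot"]).as_matrix()
    print("t",round(s["time"],2),"pos",s["tool_pos"].round(4),"rot",s["tool_rot"].round(4))
    print("shift mm",(R.T@(np.array([x,y,z])-s["tool_pos"])*1000).round(1),"roll",round(float(-(yaw-s["tool_rot"][2]+np.pi)%(2*np.pi)-0*np.pi),4), "F",s["contact_force"].round(2),"M",s["torque"].round(3),"open",s["opening"])
E
sed -i 's/round(float(-(yaw.*-0\*np.pi),4)/round(float((s["tool_rot"][2]-yaw+np.pi)%(2*np.pi)-np.pi),4)/' h.py
python3 -c "
from h import *
to(0.52,0.165,0.36,1.785)"
```

```text
t 0.1 pos [0.1241 0.51   0.4041] rot [-3.1402e+00 -2.0000e-04  2.9028e+00]
shift mm [-466.3 -241.5   44.3] roll 1.1178 F [ 0.02 -0.9   0.27] M [-0.035 -0.057 -0.029] open 0.09184381373928116
```

```bash
python3 -m crank '[[1,-36,-18,3,0.1],[1,-72,-37,6,0.2],[1,-108,-55,10,0.3],[1,-143,-74,13,0.4],[1,-179,-93,17,0.5],[1,-215,-111,20,0.6],[1,-251,-130,23,0.7],[1,-287,-148,27,0.8],[1,-323,-167,30,0.9],[1,-359,-186,34,1.0],[1,-395,-204,37,1.1],[1,-430,-223,40,1.118]]' 10
python3 -c "
from h import *
to(0.52,0.165,0.36,1.785)"
```

```text
time: 1.1
tool_pos: [0.4905, 0.19, 0.3643]
tool_rot: [-3.141, -0.0, 1.779]
contact_force: [0.0, 1.4, 0.2]
opening: 0.0918
grip_force: 0.0
t 1.1 pos [0.4905 0.19   0.3643] rot [-3.1411e+00 -2.0000e-04  1.7792e+00]
shift mm [-30.6  23.7   4.2] roll -0.0058 F [0.03 1.35 0.17] M [-0.01  -0.011 -0.032] open 0.09175434312039922
```

```bash
python3 -m crank '[[1,-30,24,4,-0.006],[1,-30,24,4,-0.006],[1,-30,24,4,-0.006],[1,-30,24,4,-0.006]]'
python3 - <<'E'
from h import *
to(0.5555,0.165,0.213,1.785)
c,im,d=shot("wrist","w1"); print(-c[1].T@c[2], proj(c,[.5555,.165,.068]))
hsv=cv2.cvtColor(im,cv2.COLOR_RGB2HSV)
m=cv2.inRange(hsv,(105,130,40),(130,255,255))
n,l,s,ce=cv2.connectedComponentsWithStats(m)
for i in range(1,n):
    if s[i,4]<300: continue
    P=np.array([pt(c,u,v,d[v,u]) for v,u in zip(*np.where(l==i)) if d[v,u]>0])
    if not len(P): continue
    top=P[abs(P[:,2]-np.percentile(P[:,2],95))<.004]
    print(ce[i].round(),s[i,4],top[:,2].mean(),len(top),cv2.minAreaRect(top[:,:2].astype(np.float32)*1000))
E
```

```text
time: 1.43
tool_pos: [0.5186, 0.1676, 0.3602]
tool_rot: [-3.14, -0.001, 1.79]
contact_force: [-0.4, 0.2, 0.8]
opening: 0.0917
grip_force: 0.0
t 1.43 pos [0.5186 0.1676 0.3602] rot [-3.1400e+00 -6.0000e-04  1.7902e+00]
shift mm [-10.7  35.7 147.1] roll 0.0052 F [-0.36  0.25  0.76] M [-0.077  0.054  0.013] open 0.09165179425397568
[0.50132764 0.2473563  0.33981437] [325.21762809 222.00337526]
[541.  62.] 2081 0.06392654315724337 1338 ((677.9661254882812, 301.2101135253906), (27.054651260375977, 25.219646453857422), 9.204076766967773)
[467. 178.] 2416 0.06379111403343479 1173 ((659.8006591796875, 212.96890258789062), (24.915117263793945, 28.114595413208008), 79.44892883300781)
[326. 204.] 1925 0.06764873464396452 1108 ((556.5191650390625, 168.9849853515625), (27.419296264648438, 25.058147430419922), 13.974021911621094)
```

View pics/w1.png

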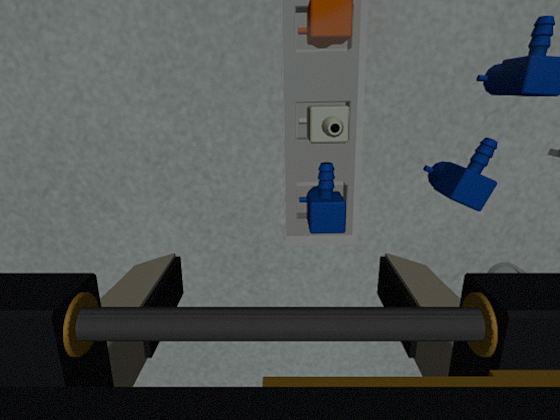

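The wrist picture shows the target elbow at (326,205), barb toward the white straight at (328,122), with nothing where the fingers come down. The two views agree to about 3.5 mm along the barb, so I'll grasp at the mean.

```bash
python3 -m crank '[[1,-8,37,20,0],[1,-8,37,50,0],[1,-8,37,80,0],[1,-8,37,110,0],[1,-8,37,130,0],[1,-8,37,143,0],[1,-8,37,147,0],[1,-8,37,147,0],[0.2,-8,37,147,0],[-0.2,-8,37,147,0],[-1,-8,37,147,0],[-1,-8,37,147,0]]' 12
python3 -m crank '[[-1,0,0,0,0],[-1,0,0,0,0],[-1,0,0,0,0],[-1,0,0,0,0]]' 20
python3 -c "
from h import *
to(0.556,0.167,0.213,1.79)"
```

```text
time: 2.48
tool_pos: [0.5571, 0.1679, 0.2148]
tool_rot: [3.14, 0.0, 1.791]
contact_force: [0.3, 0.2, 0.1]
opening: 0.0697
grip_force: 0.0
time: 2.82
tool_pos: [0.5569, 0.1677, 0.2138]
tool_rot: [3.141, -0.0, 1.791]
contact_force: [1.0, -0.1, 0.4]
opening: 0.0431
grip_force: 0.0
t 2.82 pos [0.5569 0.1677 0.2138] rot [ 3.1415e+00 -1.0000e-04  1.7906e+00]
shift mm [-0.5 -1.1  0.8] roll 0.0006 F [ 1.01 -0.14  0.38] M [-0.074  0.056 -0.01 ] open 0.04313595287173554
```

```bash
python3 -m crank '[[-1,0,0,0,0],[-1,0,0,0,0],[-1,0,0,0,0],[-1,0,0,0,0],[-1,0,0,0,0],[-1,0,0,0,0],[-1,0,0,0,0]]' 20
python3 -c "
from h import *
to(0.556,0.167,0.35,1.79)"
```

```text
time: 3.4
tool_pos: [0.5569, 0.1678, 0.2137]
tool_rot: [-3.142, -0.0, 1.791]
contact_force: [0.1, -0.5, -0.4]
opening: 0.0282
grip_force: 20.0
t 3.4 pos [0.5569 0.1678 0.2137] rot [-3.1415 -0.      1.7908]
shift mm [  -0.5   -1.  -136.3] roll 0.0008 F [ 0.14 -0.49 -0.45] M [-0.104  0.091  0.038] open 0.028235958269312383
```

```bash
python3 -m crank '[[-1,0,0,-20,0],[-1,0,0,-50,0],[-1,0,0,-80,0],[-1,0,0,-110,-0.1],[-1,0,0,-120,-0.2],[-1,0,0,-120,-0.3],[-1,0,0,-120,-0.3]]'
python3 -c "
from h import *
to(0.503,-0.2365,0.33,3.51)"
```

```text
time: 3.98
tool_pos: [0.5569, 0.1678, 0.3348]
tool_rot: [3.14, 0.001, 2.094]
contact_force: [0.2, -0.0, -1.7]
opening: 0.0279
grip_force: 20.0
t 3.98 pos [0.5569 0.1678 0.3348] rot [3.1396e+00 7.0000e-04 2.0944e+00]
shift mm [-323.2 -248.8    4.5] roll -1.4156 F [ 0.16 -0.04 -1.67] M [-0.087 -0.042 -0.057] open 0.02787026568186894
```

```bash
python3 -m crank '[[-1,-27,-21,0,-0.11],[-1,-54,-42,0,-0.22],[-1,-81,-62,0,-0.34],[-1,-108,-83,1,-0.46],[-1,-135,-104,1,-0.58],[-1,-162,-125,2,-0.7],[-1,-188,-145,2,-0.82],[-1,-215,-166,3,-0.94],[-1,-242,-187,3,-1.06],[-1,-269,-207,4,-1.18],[-1,-296,-228,4,-1.3],[-1,-323,-249,4,-1.416]]'
python3 -m crank '[[-1,0,0,0,0],[-1,0,0,0,0],[-1,0,0,0,0]]'
python3 - <<'E'
from h import *
to(0.503,-0.2365,0.27,3.51)
c,im,d=shot("wrist","w2"); print(-c[1].T@c[2], proj(c,[.503,-.2365,.052]))
E
```

```text
time: 4.98
tool_pos: [0.5006, -0.2378, 0.3288]
tool_rot: [3.14, -0.001, -2.774]
contact_force: [1.3, 0.5, -1.2]
opening: 0.0279
grip_force: 20.0
time: 5.23
tool_pos: [0.5011, -0.2359, 0.3289]
tool_rot: [3.14, -0.001, -2.78]
contact_force: [-0.2, 0.7, -0.4]
opening: 0.0281
grip_force: 20.0
t 5.23 pos [ 0.5011 -0.2359  0.3289] rot [ 3.1397e+00 -7.0000e-04 -2.7804e+00]
shift mm [-1.6 -1.3 58.9] roll -0.0073 F [-0.24  0.67 -0.4 ] M [0.05  0.015 0.015] open 0.028103660770367214
[ 0.42667734 -0.26196436  0.30855846] [275.02140039 212.7420224 ]
```

View pics/w2.png

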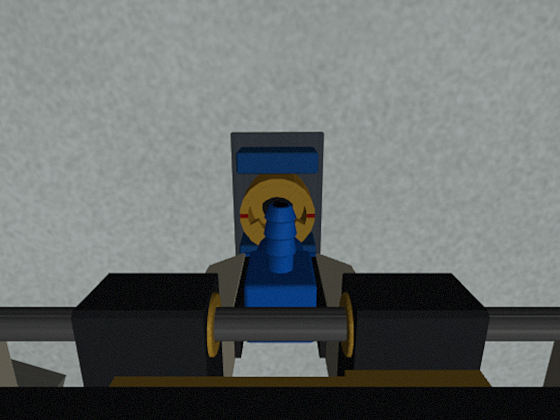

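The wrist picture shows the port rim at about (277,212) with red marks at (243,215) and (310,215), lying along the closing line. The elbow block hangs at (280,290) with its barb toward the camera. Next I measure both in this same frame.

Run:
```python
from h import *
c,im,d=load("w2"); s=telemetry.observe(); p=s["tool_pos"]; R=Ro.from_euler("xyz",s["tool_rot"]).as_matrix()
hsv=cv2.cvtColor(im,cv2.COLOR_RGB2HSV)
red=cv2.inRange(hsv,(0,150,80),(6,255,255))|cv2.inRange(hsv,(174,150,80),(180,255,255))
n,l,st,ce=cv2.connectedComponentsWithStats(red)
pts=[]
for i in range(1,n):
    if st[i,4]>5:
        w=ray(c,*ce[i],.052); pts.append(w); print(ce[i].round(1),st[i,4],w.round(4))
# rim top: brass at z~52
m=cv2.inRange(hsv,(10,120,60),(28,255,255))|red; m[300:]=0;m[:150]=0
P=np.array([[*pt(c,u,v,d[v,u])] for v,u in zip(*np.where(m>0)) if d[v,u]>0]); print("z",np.percentile(P[:,2],[5,50,95]))
P=P[abs(P[:,2]-np.median(P[:,2]))<.004]; print(cv2.minEnclosingCircle(P[:,:2].astype(np.float32)*1000),P[:,2].mean())
# elbow in tool frame (grasp point origin)
b=cv2.inRange(hsv,(105,130,30),(130,255,255)); b[:190]=0
Q=np.array([pt(c,u,v,d[v,u]) for v,u in zip(*np.where(b>0)) if d[v,u]>0]); Q=Q[Q[:,2]>.1]
T=(Q-p)@R; T[:,2]-=.159; T*=1000
print("n",len(T),T.min(0).round(1),T.max(0).round(1))
top=T[T[:,2]<np.percentile(T[:,2],3)+3]; print("top z",np.median(top[:,2]),"x",np.percentile(top[:,0],[0,1,5,95,99,100]).round(1),"y",np.percentile(top[:,1],[1,99]).round(1))
front=T[(T[:,2]>-10)&(abs(T[:,1])>9)]; print("front face x",np.percentile(front[:,0],[5,50,95]).round(1))
print("barb tip x",np.percentile(T[:,0],[99,99.8]).round(1),"barb y",np.median(T[T[:,0]>20][:,1]))
```

```text
[243.4 215.7] 28 [ 0.5132 -0.2571  0.052 ]
[310.3 215. ] 23 [ 0.4956 -0.212   0.052 ]
z [0.02372908 0.05127424 0.05274821]
((504.4295959472656, -234.73019409179688), 27.30088233947754) 0.05143548413038855
n 5380 [ -0.9 -17.  -63.5] [38.4 19.9 47.6]
top z -12.71986678765627 x [ 1.2  2.1  2.7 11.3 23.5 24. ] y [-12.2  15. ]
front face x [ 1.3 10.7 11.2]
barb tip x [37.7 38. ] barb y 1.4750002098777604
```

```bash
python3 -m crank '[[-1,-1.2,-1.3,15,-0.010],[-1,-1.2,-1.3,30,-0.010],[-1,-1.2,-1.3,45,-0.010],[-1,-1.2,-1.3,54,-0.010],[-1,-1.2,-1.3,60,-0.010],[-1,-1.2,-1.3,60,-0.010],[-1,-1.2,-1.3,60,-0.010],[-1,-1.2,-1.3,60,-0.010]]'
python3 - <<'E'
from h import *
to(0.503,-0.2365,0.24,3.5136)
c,im,d=shot("wrist","w3"); shot("side","s3"); shot("top","t3")
S=load("s3")[1][120:220,320:440]; 
cv2.imwrite("pics/v3.png",np.hstack([cv2.resize(im[150:390,140:420],(400,343)),cv2.resize(S,(400,343),interpolation=2)])[:,:,::-1])
E
```

```text
time: 5.95
tool_pos: [0.5032, -0.2369, 0.2705]
tool_rot: [-3.141, 0.001, -2.766]
contact_force: [-0.4, -0.3, -0.6]
opening: 0.0275
grip_force: 20.0
t 5.95 pos [ 0.5032 -0.2369  0.2705] rot [-3.1406e+00  9.0000e-04 -2.7664e+00]
shift mm [ 0.1  0.5 30.5] roll 0.0032 F [-0.41 -0.27 -0.62] M [0.067 0.008 0.008] open 0.027461102180370074
```

View pics/v3.png

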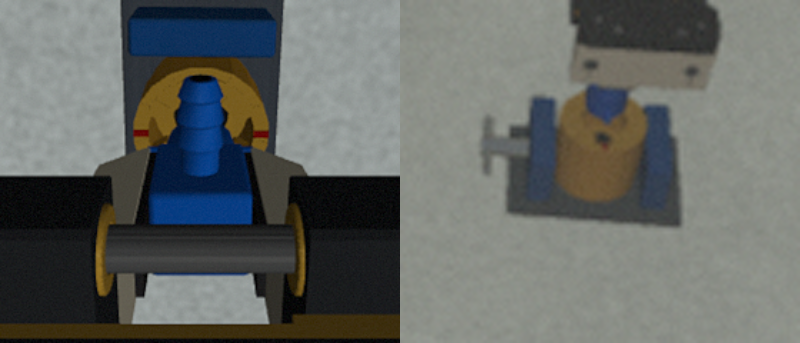

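The crop shows the elbow centred over the port: the marks' midpoint is x 201 and the barb's is 200. The side crop shows the shank just above the mouth at (607,100). Going down gently.

```bash
python3 -m crank '[[-1,0,0.3,3,0],[-1,0,0.3,6,0],[-1,0,0.3,8,0],[-1,0,0.3,9,0],[-1,0,0.3,10,0],[-1,0,0.3,11,0],[-1,0,0.3,12,0],[-1,0,0.3,12,0],[-1,0,0.3,12,0]]'
```

```text
time: 6.85
tool_pos: [0.5028, -0.2368, 0.2577]
tool_rot: [3.142, 0.0, -2.766]
contact_force: [0.2, 0.2, -2.2]
opening: 0.028
grip_force: 20.0
```

```bash
python3 -m crank '[[-1,0,0,1,0],[-1,0,0,2,0],[-1,0,0,3,0],[-1,0,0,4,0],[-1,0,0,4,0],[-1,0,0,4,0]]'
python3 -m crank '[[-1,0,0,1,0],[-1,0,0,2,0],[-1,0,0,3,0],[-1,0,0,4,0],[-1,0,0,4,0]]'
```

```text
time: 7.35
tool_pos: [0.5028, -0.2367, 0.2536]
tool_rot: [3.141, 0.0, -2.766]
contact_force: [0.4, -1.0, -1.5]
opening: 0.0278
grip_force: 20.0
time: 7.77
tool_pos: [0.5027, -0.2367, 0.2494]
tool_rot: [3.141, -0.0, -2.766]
contact_force: [-0.1, 0.6, -1.3]
opening: 0.0281
grip_force: 20.0
```

```bash
python3 -m crank '[[-1,0,0,1,0],[-1,0,0,2,0],[-1,0,0,3,0],[-1,0,0,4,0],[-1,0,0,5,0],[-1,0,0,5,0],[-1,0,0,5,0]]'
python3 -m crank '[[-1,0,0,0.3,0],[-1,0,0,0.6,0],[-1,0,0,1,0],[-1,0,0,1,0],[-1,0,0,1,0]]'
python3 -m crank '[[-1,0,0,0.3,0],[-1,0,0,0.6,0],[-1,0,0,1,0],[-1,0,0,1,0],[-1,0,0,1,0]]'
```

```text
time: 8.35
tool_pos: [0.5028, -0.2368, 0.2446]
tool_rot: [3.141, -0.0, -2.766]
contact_force: [0.1, -0.5, -1.0]
opening: 0.0281
grip_force: 20.0
time: 8.77
tool_pos: [0.5028, -0.2367, 0.2437]
tool_rot: [3.142, 0.0, -2.766]
contact_force: [-0.5, -0.0, -0.4]
opening: 0.0274
grip_force: 20.0
time: 9.18
tool_pos: [0.5028, -0.2367, 0.2426]
tool_rot: [3.141, 0.0, -2.766]
contact_force: [-0.8, 0.1, -0.7]
opening: 0.0273
grip_force: 20.0
```

```bash
for i in 1; do python3 -m crank '[[-1,0,0,0.25,0],[-1,0,0,0.5,0],[-1,0,0,0.5,0],[-1,0,0,0.5,0]]'
python3 -m crank '[[-1,0,0,0.25,0],[-1,0,0,0.5,0],[-1,0,0,0.5,0],[-1,0,0,0.5,0]]'
python3 -m crank '[[-1,0,0,0.25,0],[-1,0,0,0.5,0],[-1,0,0,0.5,0],[-1,0,0,0.5,0]]'; done | grep -E 'pos|contact'
```

```text
tool_pos: [0.5028, -0.2367, 0.2422]
contact_force: [-0.3, -0.2, -0.7]
tool_pos: [0.5028, -0.2368, 0.2417]
contact_force: [-0.7, 0.6, -0.8]
tool_pos: [0.5028, -0.2367, 0.2411]
contact_force: [-1.0, -0.7, -1.1]
```

```bash
{ python3 -m crank '[[-1,0,0,0.25,0],[-1,0,0,0.5,0],[-1,0,0,0.5,0],[-1,0,0,0.5,0]]'
python3 -m crank '[[-1,0,0,0.25,0],[-1,0,0,0.5,0],[-1,0,0,0.5,0],[-1,0,0,0.5,0]]'; } | grep -E 'pos|contact'
```

```text
tool_pos: [0.5028, -0.2368, 0.2407]
contact_force: [0.5, -0.2, -1.1]
tool_pos: [0.5028, -0.2367, 0.2402]
contact_force: [-0.7, -0.2, -0.4]
```

```bash
{ python3 -m crank '[[-1,0,0,0.25,0],[-1,0,0,0.5,0],[-1,0,0,0.5,0],[-1,0,0,0.5,0]]'
python3 -m crank '[[-1,0,0,0.25,0],[-1,0,0,0.5,0],[-1,0,0,0.5,0],[-1,0,0,0.5,0]]'; } | grep -E 'pos|contact'
```

```text
tool_pos: [0.5028, -0.2367, 0.2397]
contact_force: [-0.9, -1.0, -1.1]
tool_pos: [0.5028, -0.2368, 0.2393]
contact_force: [-0.6, 0.2, -0.1]
```

```bash
{ python3 -m crank '[[-1,0,0,0.2,0],[-1,0,0,0.4,0],[-1,0,0,0.4,0],[-1,0,0,0.4,0]]'
python3 -m crank '[[-1,0,0,0.2,0],[-1,0,0,0.4,0],[-1,0,0,0.4,0],[-1,0,0,0.4,0]]'; } | grep -E 'pos|contact'
```

```text
tool_pos: [0.5028, -0.2367, 0.2392]
contact_force: [-0.5, 1.8, 4.5]
tool_pos: [0.5028, -0.2367, 0.2391]
contact_force: [-1.4, 1.6, 7.5]
```

The foot meets the washer at TCP z about 0.2392 (about 8 N up). I'll relieve the force before turning.

```bash
{ python3 -m crank '[[-1,0,0,-0.3,0],[-1,0,0,-0.6,0],[-1,0,0,-0.6,0],[-1,0,0,-0.6,0]]'; python3 -m crank '[[-1,0,0,0,0]]';  python3 -m crank '[[-1,0,0,0,0]]'; }| grep -E 'pos|contact'
python3 -c "
from h import *
to(0.503,-0.2365,0.2395,3.5136)"
```

```text
tool_pos: [0.5028, -0.2367, 0.2392]
contact_force: [-1.6, 1.7, 6.0]
tool_pos: [0.5028, -0.2367, 0.2393]
contact_force: [-1.0, 1.3, 6.2]
tool_pos: [0.5028, -0.2367, 0.2392]
contact_force: [-1.4, 2.3, 5.6]
t 12.68 pos [ 0.5028 -0.2367  0.2392] rot [-3.1415e+00  2.0000e-04 -2.7664e+00]
shift mm [-0.3  0.2 -0.3] roll 0.0032 F [-1.42  2.32  5.63] M [ 0.294  0.335 -0.027] open 0.027632541856135194
```

```bash
{ python3 -m crank '[[-1,0,0,-0.2,0],[-1,0,0,-0.4,0],[-1,0,0,-0.4,0],[-1,0,0,-0.4,0]]'; python3 -m crank '[[-1,0,0,0,0]]'; }| grep -E 'pos|contact'
cat > chk.py <<'E'
from h import *
import sys
s=telemetry.observe(); f=s["contact_force"]; m=s["torque"]
print("t %.2f yaw %.3f z %.4f F %s M %s"%(s["time"],s["tool_rot"][2],s["tool_pos"][2],f.round(1),m.round(3)))
sys.exit(1 if f[2]<float(sys.argv[1]) or f[2]>12 or abs(m[2])>.07 else 0)
E
python3 chk.py -3
```

```text
tool_pos: [0.5028, -0.2368, 0.2393]
contact_force: [-0.3, 0.1, 2.0]
tool_pos: [0.5028, -0.2368, 0.2393]
contact_force: [-0.1, 0.8, 1.3]
t 13.10 yaw -2.766 z 0.2393 F [-0.1  0.8  1.3] M [0.08  0.033 0.008]
```

Contact is now light. Turning in steps of 0.1 rad, each followed by a check.

```bash
q(){ "$@" >/dev/null; }
q python3 -m crank '[[-1,0,0,0,0.04],[-1,0,0,0,0.08],[-1,0,0,0,0.1],[-1,0,0,0,0.1]]' && python3 chk.py -2 &&
q python3 -m crank '[[-1,0,0,0,0.04],[-1,0,0,0,0.08],[-1,0,0,0,0.1],[-1,0,0,0,0.1]]' && python3 chk.py -2 &&
q python3 -m crank '[[-1,0,0,0,0.04],[-1,0,0,0,0.08],[-1,0,0,0,0.1],[-1,0,0,0,0.1]]' && python3 chk.py -2 &&
q python3 -m crank '[[-1,0,0,0,0.04],[-1,0,0,0,0.08],[-1,0,0,0,0.1],[-1,0,0,0,0.1]]' && python3 chk.py -2
```

```text
t 13.43 yaw -2.867 z 0.2393 F [-0.8  0.3  0.3] M [0.049 0.023 0.035]
t 13.77 yaw -2.966 z 0.2393 F [ 0.3 -1.2 -0.8] M [ 0.001 -0.012  0.011]
t 14.10 yaw -3.066 z 0.2393 F [ 0.4 -0.1 -0.3] M [-0.032 -0.009  0.002]
t 14.43 yaw 3.117 z 0.2393 F [ 0.2 -0.3 -0.7] M [ 0.052 -0.024 -0.009]
```

```bash
q(){ "$@" >/dev/null; }
q python3 -m crank '[[-1,0,0,0,0.04],[-1,0,0,0,0.08],[-1,0,0,0,0.1],[-1,0,0,0,0.1]]' && python3 chk.py -2.2 &&
q python3 -m crank '[[-1,0,0,0,0.04],[-1,0,0,0,0.08],[-1,0,0,0,0.1],[-1,0,0,0,0.1]]' && python3 chk.py -2.2 &&
q python3 -m crank '[[-1,0,0,0,0.04],[-1,0,0,0,0.08],[-1,0,0,0,0.1],[-1,0,0,0,0.1]]' && python3 chk.py -2.2 &&
q python3 -m crank '[[-1,0,0,0,0.04],[-1,0,0,0,0.08],[-1,0,0,0,0.1],[-1,0,0,0,0.1]]' && python3 chk.py -2.2
```

```text
t 14.77 yaw 3.017 z 0.2393 F [ 0.2  0.8 -0.9] M [-0.001  0.024 -0.037]
t 15.10 yaw 2.918 z 0.2393 F [-0.6  0.5 -0.5] M [ 0.005 -0.016 -0.072]
```

```bash
python3 -m crank '[[-1,0,0,0,0]]' >/dev/null;python3 chk.py -2.2; python3 -m crank '[[-1,0,0,0,0]]' >/dev/null;python3 chk.py -2.2;python3 -m crank '[[-1,0,0,0,0]]' >/dev/null;python3 chk.py -2.2
```

```text
t 15.18 yaw 2.919 z 0.2393 F [ 0.2 -0.5 -0.7] M [-0.003  0.044 -0.003]
t 15.27 yaw 2.918 z 0.2393 F [-0.5  0.5 -0.4] M [0.032 0.018 0.043]
t 15.35 yaw 2.918 z 0.2394 F [ 0.   0.3 -0.5] M [-0.044  0.027  0.003]
```

Those readings were noise. Continuing on force alone, with a looser moment limit.

```bash
sed -i 's/>.07/>.13/' chk.py; q(){ "$@" >/dev/null; }
q python3 -m crank '[[-1,0,0,0,0.04],[-1,0,0,0,0.08],[-1,0,0,0,0.1],[-1,0,0,0,0.1]]' && python3 chk.py -2 &&
q python3 -m crank '[[-1,0,0,0,0.04],[-1,0,0,0,0.08],[-1,0,0,0,0.1],[-1,0,0,0,0.1]]' && python3 chk.py -2 &&
q python3 -m crank '[[-1,0,0,0,0.04],[-1,0,0,0,0.08],[-1,0,0,0,0.1],[-1,0,0,0,0.1]]' && python3 chk.py -2 &&
q python3 -m crank '[[-1,0,0,0,0.04],[-1,0,0,0,0.08],[-1,0,0,0,0.1],[-1,0,0,0,0.1]]' && python3 chk.py -2 &&
q python3 -m crank '[[-1,0,0,0,0.04],[-1,0,0,0,0.08],[-1,0,0,0,0.1],[-1,0,0,0,0.1]]' && python3 chk.py -2
```

```text
t 15.68 yaw 2.817 z 0.2394 F [ 0.5 -0.5 -0.8] M [-0.044  0.048 -0.022]
t 16.02 yaw 2.717 z 0.2394 F [-0.6  0.7 -1. ] M [ 0.002  0.021 -0.01 ]
t 16.35 yaw 2.617 z 0.2394 F [-0.3  0.8 -0.5] M [-0.02   0.003  0.001]
t 16.68 yaw 2.517 z 0.2394 F [-0.1 -0.8 -0.1] M [-0.068 -0.002 -0.009]
t 17.02 yaw 2.418 z 0.2394 F [-0.6 -0.3 -0.7] M [-0.048 -0.028  0.036]
```

```bash
q(){ "$@" >/dev/null; }
q python3 -m crank '[[-1,0,0,0,0.04],[-1,0,0,0,0.08],[-1,0,0,0,0.1],[-1,0,0,0,0.1]]' && python3 chk.py -2 &&
q python3 -m crank '[[-1,0,0,0,0.04],[-1,0,0,0,0.08],[-1,0,0,0,0.1],[-1,0,0,0,0.1]]' && python3 chk.py -2 &&
q python3 -m crank '[[-1,0,0,0,0.04],[-1,0,0,0,0.08],[-1,0,0,0,0.1],[-1,0,0,0,0.1]]' && python3 chk.py -2 &&
q python3 -m crank '[[-1,0,0,0,0.04],[-1,0,0,0,0.08],[-1,0,0,0,0.1],[-1,0,0,0,0.1]]' && python3 chk.py -2
```

```text
t 17.35 yaw 2.318 z 0.2394 F [-0.3  0.3 -0.1] M [-0.02   0.001  0.034]
t 17.68 yaw 2.218 z 0.2393 F [ 0.3  0.7 -1.3] M [ 0.134 -0.076 -0.008]
t 18.02 yaw 2.118 z 0.2393 F [-1.2  2.8 -1.7] M [0.263 0.077 0.008]
t 18.35 yaw 2.018 z 0.2392 F [ 1.6  1.9 -3.5] M [ 0.349 -0.092  0.082]
```

The thread took hold: pull, side force and moment all rise together, and the onset extrapolates to yaw about 2.20. 20° further is yaw about 1.85. I'm following down about 3 mm/rad.

```bash
python3 -m crank '[[-1,0,0,0.3,0],[-1,0,0,0.5,0],[-1,0,0,0.5,0]]' >/dev/null; python3 chk.py -9;
python3 -m crank '[[-1,0,0,0.1,0.04],[-1,0,0,0.2,0.07],[-1,0,0,0.2,0.07],[-1,0,0,0.2,0.07]]' >/dev/null; python3 chk.py -9
```

```text
t 18.60 yaw 2.018 z 0.2391 F [-0.4  3.2  1.6] M [0.6   0.155 0.092]
t 18.93 yaw 1.948 z 0.2389 F [0.3 5.  2.4] M [0.807 0.003 0.033]
```

```bash
python3 -m crank '[[-1,0.3,0,0,0],[-1,0.3,0,0.05,0.04],[-1,0.3,0,0.15,0.08],[-1,0.3,0,0.25,0.125],[-1,0.3,0,0.25,0.125],[-1,0.3,0,0.25,0.125]]' >/dev/null; python3 chk.py -9; python3 -m crank '[[-1,0,0,0,0]]' >/dev/null;python3 chk.py -9
```

```text
t 19.43 yaw 1.823 z 0.2385 F [1.1 4.1 1.9] M [ 0.711 -0.151 -0.09 ]
t 19.52 yaw 1.823 z 0.2385 F [0.4 4.5 0.7] M [ 0.752 -0.248 -0.043]
```

```bash
python3 -m crank '[[-0.2,0,0,0,0],[0,0,0,0,0],[0.2,0,0,0,0],[0.4,0,0,0,0],[0.5,0,0,0,0],[0.5,0,0,0,0],[0.5,0,0,0,0],[0.5,0,0,0,0]]'
python3 -m crank '[[0.5,0,0,-10,0],[0.5,0,0,-30,0],[0.5,0,0,-60,0],[0.5,0,0,-90,0],[0.5,0,0,-110,0],[0.5,0,0,-110,0],[0.5,0,0,-110,0]]'
python3 - <<'E'
from h import *
c,im,d=shot("wrist","w4"); ct,it,dt=shot("top","t4")
hsv=cv2.cvtColor(im,cv2.COLOR_RGB2HSV)
b=cv2.inRange(hsv,(105,130,30),(130,255,255))
P=np.array([pt(c,u,v,d[v,u]) for v,u in zip(*np.where(b>0)) if d[v,u]>0]); P=P[P[:,2]>.055]
top=P[P[:,2]>.089]; print("ztop",np.median(top[:,2]),"rect",cv2.minAreaRect(top[:,:2].astype(np.float32)*1000))
cv2.imwrite("pics/v4.png",np.hstack([cv2.resize(im,(400,300)),cv2.resize(it[200:320,340:500],(400,300),interpolation=2)])[:,:,::-1])
E
```

```text
time: 20.18
tool_pos: [0.5027, -0.2365, 0.2384]
tool_rot: [3.142, 0.0, 1.822]
contact_force: [0.1, 1.1, -0.2]
opening: 0.0685
grip_force: 0.0
time: 20.77
tool_pos: [0.5027, -0.2365, 0.3502]
tool_rot: [3.139, 0.002, 1.822]
contact_force: [-1.1, -0.4, -0.4]
opening: 0.069
grip_force: 0.0
ztop 0.09251538078085952 rect ((503.5049133300781, -234.73362731933594), (27.27454948425293, 24.67142105102539), 13.49841594696045)
```

View pics/v4.png

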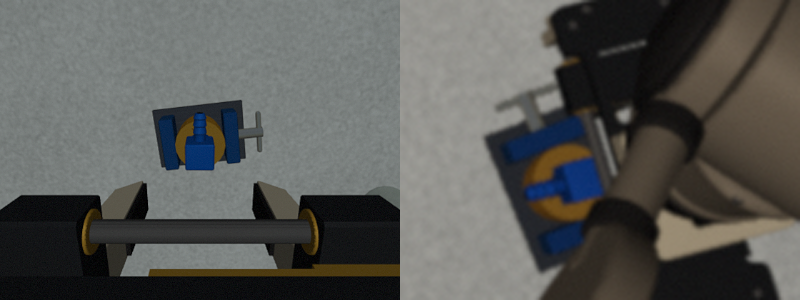

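The picture shows the elbow upright in the port at (200,150) and the gripper clear. Its top is at 92.5 mm, so the foot sits at about 28.5 mm. Yaw is about 1.81, so it kept its turn when released. Handing in.

```bash
python3 -c "
from cell import ticket
print(ticket.hand_in())"
```

```text
the job is handed in; nothing more can be done
None
```

The blue elbow is screwed into the port about 20° past first binding, released and upright, and the job is handed in at about 21 s; no verdict came back, and the final thread force can't be read after letting go, so it rests on that angle.

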